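Seat the centrifuge rotor and turn it by hand to check it runs free

ROBOT

A 6-joint arm with a two-finger parallel gripper is mounted at the origin on the work surface. World frame = base frame: x ahead of the robot, y to its left, z up, the work surface at z = 0. Lengths are in m, angles in degrees, forces in N, time in s.
With the tool pointing down it reaches from about 0.375 to 0.9 m from the base axis. Payload 3.1 kg.
Tool frame: the origin (TCP) lies at the very end of the fingers, on their centre line; the grasp point (between the pads) lies 19 mm behind it (bot.tcp_to_grasp is the distance from the TCP to the grasp point, in m); z points along the fingers, y is the direction in which the jaws open and shut (so a half turn about z gives the same grasp; the last joint's range is limited). The gripper opens to 87 mm and grips with 3 to 60 N. Pads are 19 mm wide; open, the fingers measure 117 mm over their backs; the gripper's body (75 mm by 190 mm) begins 51 mm behind the grasp point.
Start: joints at [-81.331, 30.224, 82.088, -0, 67.689, -10.227], TCP at [0.202, -0.591, 0.223] pointing down, gripper open.
Joint ranges: [-176.69, 176.69], [-43.24, 126.21], [12.49, 139.97], [-82, 262], [0, 151.66], [-163.58, 163.58]. Speed limits (degrees/s): [159.86, 159.86, 180, 180, 180, 180].

INTERFACE

Orientations are given as a 3x3 rotation matrix whose columns are the frame's x, y, z axes.
In Python, from rig import telemetry, eyes, order, bot gives the robot as it stands. The module is installed in compiled form; this text tells all that it offers.
- The arm moves only by the tool servo_tool, never from a script. Its argument "targets" is a list of rows, each a list of 2 entries, a list of its own where there are three numbers: the shift along the tool's x, y, z in m, then the turn, a rotation vector about the tool's x, y, z in rad. In form: [[[tx, ty, tz], [wx, wy, wz]], ...]. A call has 1 to 12 rows; each row is the pose to reach, as a shift and turn from the pose commanded when the call began, along the tool's axes at that moment; what a row does not reach only later rows make up. A row lasts 1/8 s, in which the tool goes at most 62.5 mm and 10.7 degrees, less where a joint would pass 70% of its speed; a pose out of reach is approached as far as the arm can. A call with a gripper value outside its range is refused whole. "gripper" is the finger opening in m, from 0 to 0.087, set as the call begins (left out, the last holds). The fingers move at their own pace and stop on an object; the grip force is fixed at half the most. Time passes only in rows, so rows that repeat a pose let the fingers close. It gives the time, the measured TCP pose, the force and the opening at its end, in the units of the state.
- telemetry.read_state(): the state, without advancing time (a new reading comes with each control period).
- eyes.capture(name): name is "scene" or "side" or "wrist"; returns a dict with "pixels" (420x560x3 uint8, blue, green, red), "intrinsics" (3x3 intrinsics, pixels), "extrinsics" (4x4, takes a point from camera to world coordinates); the wrist camera has in their place "T_tool_cam" (4x4, takes a point from camera to tool coordinates, whose origin is the TCP and whose axes are the flange's). Camera axes: x right, y down, z forward; pixel columns grow to the right and rows downward; lengths in m; the calibration is good to about 2 mm. A picture is of the moment at which its call begins: read the wrist's pose just before it. There is no depth.
- order.hand_in(): hands the job in, once; it reports no verdict.
The state is a dict: "time_s": time; "joint_positions": joint angles; "qvel": joint speeds; "tau": joint torques, N m; "position": TCP position; "tcp_rot": TCP orientation; "force": force on the tool from outside, world axes, zero at the start; "moment": the same for the moment, N m; "opening": opening from 0.0 (shut) to 1.0 (fully open).
Only numpy, scipy, OpenCV 4.12 (cv2) and the standard library are available. Lean on these libraries where they do the work, as an engineer would, in place of code of your own. Each camera call takes 0.05 s, during which the arm holds its last target. There are 200 camera calls.

TASK

The rotor in the open bench centrifuge is not seated: it rides up on its collar because its feet are not in line with the drive bar hidden beneath it. Without lifting it off its spindle, turn it by feel until pressing gently lets it sink fully home onto the drive, then turn the seated rotor by hand at least one full turn in one direction, either way, and leave it at rest. Never force the rotor down or sideways (its bearing is delicate), and leave everything else on the bench where it stands.

Things in the scene. Friction and masses are not known exactly. Their poses are not given: they have to be found in the camera images.
- centrifuge: Fixed cream bench centrifuge, lid off. Housing 230 x 220 mm, 60 mm high, dark front panel on its -x side out to x = -137 mm; on it a round open bowl, inner radius 86, outer 104 mm, floor 63 and rim 100 mm above the bench. Origin on the rotor axis at bench height, z up. A 12 mm spindle post stands on the axis, its top 104 mm above the bench.
- rotor: Loose aluminium four-arm rotor, about 350 g, its 14 mm bore over the spindle post. Origin on its axis at the underside of its feet, z up. START: origin 76.5 mm above the bench, riding on a stiff friction collar. HOME: 70 mm. At the start its feet are out of line with the hidden drive bar by 15 to 75 degrees, either way; a slot lies under each arm, so every 90 degrees fits.
- rotor_knob (a point): Top centre of the rotor's round black knob, on the axis: 30 mm in diameter, from 15 to 47 mm above the rotor's origin (this point, 123.5 mm above the bench at the start, 117 mm at home). Can be gripped from above at any yaw.
- rotor_arm (a point): Top of the arm with the red cap, 42 mm out from the axis along the rotor's +x, 15 mm above its origin. The four arms lie along its +x, +y, -x, -y, 14 mm wide, undersides 7 mm above the origin, and run from the central disc (radius 32 mm, same thickness) to a tube sleeve. A closed finger let down between two sleeves, outside the disc, can push one round.
- rotor_red (a point): Top centre of the red cap, 60 mm from the axis along the rotor's +x, 22 mm above its origin. Each arm ends in such a capped sleeve, 22 mm in diameter, its underside level with the origin; the other three caps are white.
- seat (a point): Fixed point on the axis 70 mm above the bench, where the rotor's origin is when home. Out of line, the rotor stops hard on the drive bar after about 0.5 mm; in line within about 7 degrees, it sinks 6.5 mm under 5 to 7 N of push, stops hard and stays down. The bar's angle is not measured. The bearing takes at most 40 N from the rotor, weight and collar drag included.
- spindle (a joint): Turn of the spindle (rad) since the start: 0 at the start whatever the bar's angle, positive anticlockwise from above, unlimited. Drag about 0.08 N m; stays where left. Rotor, bar and collar are slippery (friction about 0.15): turning the unpressed rotor does not carry the spindle along. Once seated, the rotor drives it, with 10 to 20 degrees of play.
- vial_green: Bystander: small clear vial with green cap, 28 mm in diameter, 46 mm high, beside the centrifuge. Origin: centre of its underside, like all bystanders.
- vial_white: Bystander: the same vial with a white cap.
- vial_orange: Bystander: the same vial with an orange cap.
- dark_bottle: Bystander: black bottle, 50 mm in diameter, 100 mm high, beside the centrifuge.
- pipette: Bystander: white and orange pipette, 228 mm long, 22 mm high, lying in front of the centrifuge.
- tip_box: Bystander: blue box of pipette tips, 85 x 120 x 54 mm.
- wash_bottle: Bystander: translucent wash bottle, 66 mm in diameter, 190 mm high.
Things that resemble listed ones, but are neither listed nor needed, are in the scene too. Of the things like the rotor, leave any that is green; of the rest the smaller one is meant.

How it is judged:
By the outcome, as a careful person would: the job done as asked, in the order asked, and still so for the second after the job is handed in, with the robot touching nothing.
It also fails if it takes over 66 s, if anything falls off the work surface, if the arm or the gripper's body presses on something with over 40 N, if the wrist force passes 120 N, or if a joint passes its speed limit or range.

## Working session

There is one attempt and no reset: what is moved stays moved. The work goes in short steps, Python scripts to look and compute and a tool call to move; the robot and the scene stay as the last step left them, time stands still between calls to the robot, and variables do not carry over. Pictures are saved under pics/ and viewed, about 8 in all and at most 12, crops included, and the job is handed in when it is done.

Besides the shell and the picture viewer there is one more tool, called after "Call:" in YAML: its name, and indented under it one key for each argument. servo_tool: Moves the arm, as the interface text tells. Its arguments: {"type":"object","properties":{"targets":{"type":"array","items":{"type":"array"}},"gripper":{"type":"number"}},"required":["targets"]}

```bash
mkdir -p pics
cat > h.py <<'E'
import numpy as np,cv2
from rig import telemetry,eyes,order,bot
def cap(n,f=None):
    s=telemetry.read_state(); c=eyes.capture(n)
    if f: cv2.imwrite('pics/'+f,c['pixels'])
    if n=='wrist':
        T=np.eye(4);T[:3,:3]=np.array(s['tcp_rot']);T[:3,3]=s['position'];E=T@np.array(c['T_tool_cam'])
    else: E=np.array(c['extrinsics'])
    return c['pixels'],np.array(c['intrinsics']),E
def ray(K,E,u,v,z):
    d=E[:3,:3]@np.linalg.solve(K,[u,v,1.]);o=E[:3,3]
    return o+d*(z-o[2])/d[2]
def proj(K,E,p):
    q=np.linalg.inv(E)@np.r_[p,1]; q=K@q[:3]; return q[:2]/q[2]
E
python3 - <<'E'
from h import *
for n in ('scene','side'):
    p,K,X=cap(n,n+'0.png'); np.savez(n+'0.npz',K=K,E=X); print(n,K.round(1).tolist(),X.round(3).tolist())
s=telemetry.read_state();print(s)
E
```

```text
scene [[409.9, 0.0, 292.2], [0.0, 409.9, 209.3], [0.0, 0.0, 1.0]] [[-0.321, 0.729, -0.605, 1.188], [0.947, 0.239, -0.214, 0.163], [-0.011, -0.641, -0.767, 0.986], [0.0, 0.0, 0.0, 1.0]]
side [[394.1, 0.0, 283.1], [0.0, 394.1, 211.4], [0.0, 0.0, 1.0]] [[-0.969, -0.167, 0.184, 0.361], [-0.248, 0.697, -0.673, 0.534], [-0.016, -0.698, -0.716, 0.745], [0.0, 0.0, 0.0, 1.0]]
{'time_s': 0.1, 'joint_positions': array([-8.13310342e+01,  3.02730282e+01,  8.21511390e+01,  1.70193585e-04,
        6.76895100e+01, -1.02292815e+01]), 'qvel': array([-0.04576248, -0.16135455, -0.27260765,  0.11673882,  0.07823887,
       -0.05491755]), 'tau': array([-1.90542323e-04, -4.40986025e+01, -1.77151179e+01,  6.35068375e-02,
        5.33933763e-02, -3.92071365e-05]), 'position': array([ 0.20233452, -0.59062479,  0.22166442]), 'tcp_rot': array([[ 9.46095686e-01,  3.23887117e-01, -2.96328538e-04],
       [ 3.23887058e-01, -9.46093719e-01,  1.96178808e-03],
       [ 3.55043319e-04, -1.95201622e-03, -9.99998032e-01]]), 'force': array([0.37836716, 0.46360841, 0.48935953]), 'moment': array([-0.01319188,  0.09004726, -0.01470818]), 'opening': 1.000275672991162}
```

View pics/scene0.png

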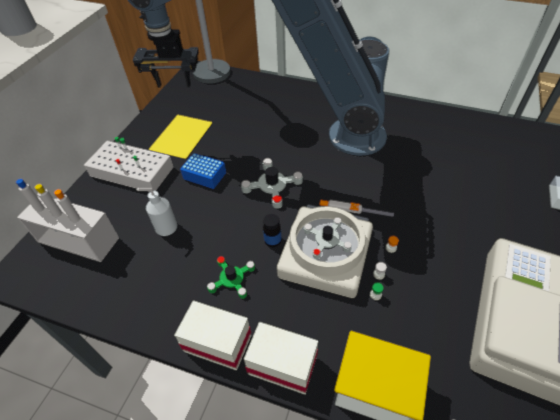

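View pics/side0.png

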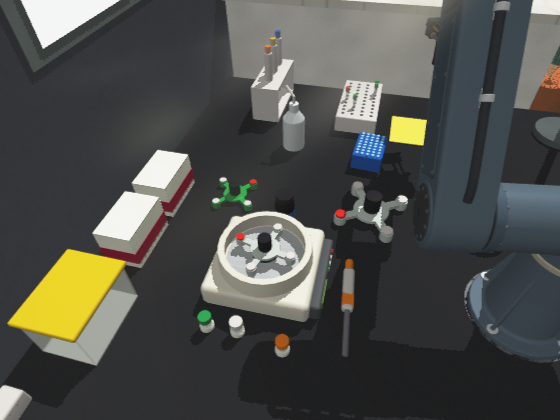

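The three rotor-like things are the green rotor at scene (231,277), the large grey rotor on the bench at (272,182), and the small grey one in the bowl at (328,235). The one in the bowl fits, because it is not green, it is the smaller, and it sits on the spindle. I'll confirm with an enlarged crop of both views.

Run:
```python
import cv2,numpy as np
a=cv2.imread('pics/scene0.png')[195:295,270:380];b=cv2.imread('pics/side0.png')[205:305,210:320]
r=lambda i:cv2.resize(i,(396,360) if 0 else (396,360),interpolation=cv2.INTER_CUBIC)
cv2.imwrite('pics/crop1.png',np.hstack([r(a),r(b)]))
```

```text
(no output)
```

View pics/crop1.png

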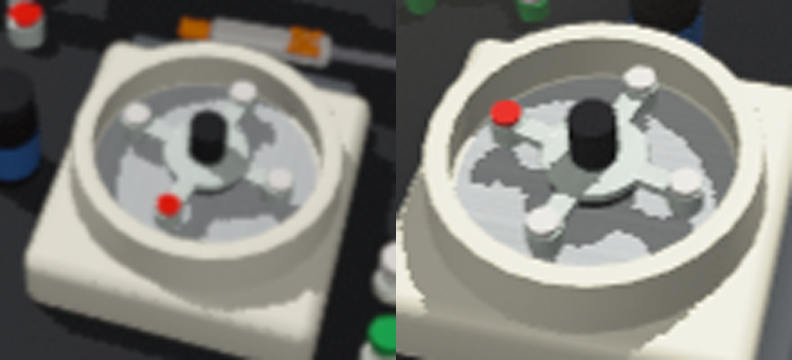

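The crop shows the rotor in the bowl: black knob top at scene (328,228), red cap at (317,252), and three white caps. Next I'll triangulate these points.

Run:
```python
from h import *
P={'scene':dict(knob=(327.8,228.3),red=(316.7,251.9),w1=(308.1,226.7),w2=(337.2,220.3),w3=(347.8,245)),
'side':dict(knob=(264.4,235),red=(240.6,236.1),w1=(277.8,226.4) ,w2=(290.6,254.7),w3=(251.7,266.1))}
R={}
for n,d in P.items():
    f=np.load(n+'0.npz')
    R[n]={k:ray(f['K'],f['E'],*v,0.1235 if k=='knob' else .0985) for k,v in d.items()}
    for k,v in R[n].items(): print(n,k,v.round(4))
    c=np.mean([R[n][k] for k in('red','w1','w2','w3')],0);print('centre',c.round(4), 'redyaw',np.degrees(np.arctan2(*(R[n]['red']-c)[[1,0]])),[round(float(np.linalg.norm(R[n][k]-c)),4) for k in('red','w1','w2','w3')])
# image->wrist cam offset
c=eyes.capture('wrist');print(np.array(c['T_tool_cam']).round(3).tolist(),np.array(c['intrinsics']).round(0).tolist())
```

```text
scene knob [0.54   0.0326 0.1235]
scene red [0.6044 0.0221 0.0985]
scene w1 [ 0.5327 -0.0236  0.0985]
scene w2 [0.4864 0.046  0.0985]
scene w3 [0.558  0.0934 0.0985]
centre [0.5454 0.0345 0.0985] redyaw -11.873660839879502 [0.0603, 0.0594, 0.06, 0.0603]
side knob [0.5415 0.0257 0.1235]
side red [0.598  0.0203 0.0985]
side w1 [ 0.527  -0.0258  0.0985]
side w2 [0.481  0.0441 0.0985]
side w3 [0.5505 0.0909 0.0985]
centre [0.5391 0.0324 0.0985] redyaw -11.576564340116724 [0.0601, 0.0595, 0.0593, 0.0596]
[[0.001, -0.962, -0.272, 0.075], [1.0, 0.0, 0.0, -0.0], [-0.0, -0.272, 0.962, -0.163], [0.0, 0.0, 0.0, 1.0]] [[350.0, 0.0, 282.0], [0.0, 350.0, 214.0], [0.0, 0.0, 1.0]]
```

Call:
servo_tool:
  targets:
    - [[0.044, -0.04, -0.04], [0, 0, 0.15]]
    - [[0.087, -0.08, -0.04], [0, 0, 0.3]]
    - [[0.13, -0.12, -0.04], [0, 0, 0.45]]
    - [[0.174, -0.16, -0.04], [0, 0, 0.6]]
    - [[0.218, -0.2, -0.04], [0, 0, 0.75]]
    - [[0.261, -0.24, -0.04], [0, 0, 0.9]]
    - [[0.305, -0.28, -0.04], [0, 0, 1.05]]
    - [[0.348, -0.32, -0.04], [0, 0, 1.2]]
    - [[0.392, -0.36, -0.04], [0, 0, 1.3]]
    - [[0.436, -0.4, -0.04], [0, 0, 1.3]]
    - [[0.479, -0.44, -0.03], [0, 0, 1.3]]
    - [[0.523, -0.48, -0.02], [0, 0, 1.3]]
  gripper: 0.05

```text
time_s: 1.65
position: [0.5425, 0.034, 0.2423]
tcp_rot: [[0.565, -0.825, 0.0], [-0.825, -0.565, -0.0], [0.001, -0.0, -1.0]]
force: [0.6, -1.4, -0.6]
opening: 0.575
```

Call:
servo_tool:
  targets:
    - [[0, 0, 0], [0, 0, 0]]
    - [[0, 0, 0], [0, 0, 0]]
    - [[0, 0, 0], [0, 0, 0]]

```text
time_s: 2.02
position: [0.5413, 0.031, 0.2427]
tcp_rot: [[0.564, -0.826, -0.0], [-0.826, -0.564, -0.0], [0.0, 0.0, -1.0]]
force: [0.1, -0.3, 0.5]
opening: 0.574
```

Run:
```python
from h import *
p,K,X=cap('wrist'); np.savez('w1.npz',K=K,E=X); cv2.imwrite('pics/w1.png',cv2.resize(p,(784,588),interpolation=cv2.INTER_CUBIC))
s=telemetry.read_state();print(s['joint_positions'],s['position'],s['force'])
for q in [(0.541,0.032,.1235),(0.541,0.032,.0915)]: print(proj(K,X,q)*1.4)
```

```text
[-8.54247436e+00  2.24359379e+01  9.26493173e+01 -1.55776092e-02
  6.49078071e+01  1.37174904e+02] [0.54141487 0.03084383 0.24282495] [ 0.36237396  0.22547762 -0.28877097]
[395.49134779 292.58799816]
[395.39295944 280.05275977]
```

View pics/w1.png

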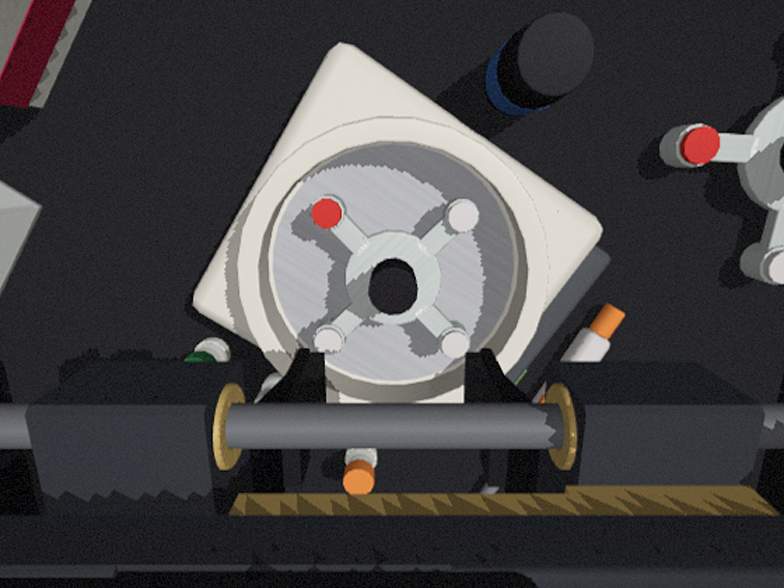

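The wrist view shows the red cap at (326,212), white caps at (462,215), (455,342) and (329,340), and the knob at about (393,288). All pixels are in the 1.4x picture.

Run:
```python
from h import *
f=np.load('w1.npz')
c=[ray(f['K'],f['E'],u/1.4,v/1.4,.0985) for u,v in[(326,212),(462,215),(455,342),(329,340)]]
m=np.mean(c,0);print(np.round(c,4),m,[np.linalg.norm(a-m).round(4) for a in c],np.degrees(np.arctan2(*(c[0]-m)[[1,0]])))
print(ray(f['K'],f['E'],393/1.4,277/1.4,.0915),ray(f['K'],f['E'],393/1.4,288/1.4,.1235))
R=f['E'];s=telemetry.read_state();print(np.array(s['tcp_rot']).T@(m-s['position']))
```

```text
[[ 0.602   0.0191  0.0985]
 [ 0.5312 -0.027   0.0985]
 [ 0.4851  0.0432  0.0985]
 [ 0.5553  0.0895  0.0985]] [0.54340972 0.03122008 0.0985    ] [np.float64(0.0598), np.float64(0.0595), np.float64(0.0595), np.float64(0.0595)] -11.688369909916068
[0.54346367 0.03118518 0.0915    ] [0.54381578 0.03050617 0.1235    ]
[ 0.00077504 -0.00187147  0.14432501]
```

Call:
servo_tool:
  targets:
    - [[0.001, -0.002, 0.02], [0, 0, 0]]
    - [[0.001, -0.002, 0.05], [0, 0, 0]]
    - [[0.001, -0.002, 0.08], [0, 0, 0]]
    - [[0.001, -0.002, 0.11], [0, 0, 0]]
    - [[0.001, -0.002, 0.13], [0, 0, 0]]
    - [[0.001, -0.002, 0.14], [0, 0, 0]]
    - [[0.001, -0.002, 0.144], [0, 0, 0]]
    - [[0.001, -0.002, 0.144], [0, 0, 0]]

```text
time_s: 3.08
position: [0.5444, 0.0322, 0.0991]
tcp_rot: [[0.565, -0.825, 0.001], [-0.825, -0.565, -0.0], [0.001, -0.001, -1.0]]
force: [0.3, -0.3, 0.5]
opening: 0.573
```

Call:
servo_tool:
  targets:
    - [[0, 0, 0], [0, 0, 0]]
    - [[0, 0, 0], [0, 0, 0]]
    - [[0, 0, 0], [0, 0, 0]]
    - [[0, 0, 0], [0, 0, 0]]
  gripper: 0.026

```text
time_s: 3.58
position: [0.5433, 0.0322, 0.0988]
tcp_rot: [[0.566, -0.825, -0.001], [-0.825, -0.566, -0.001], [-0.0, 0.002, -1.0]]
force: [-2.2, -2.6, 3.8]
opening: 0.324
```

Call:
servo_tool:
  targets:
    - [[0, 0, 0.0005], [0, 0, 0]]
    - [[0, 0, 0.001], [0, 0, 0]]
    - [[0, 0, 0.001], [0, 0, 0]]

```text
time_s: 3.95
position: [0.5433, 0.0322, 0.0982]
tcp_rot: [[0.566, -0.825, -0.001], [-0.825, -0.566, -0.001], [-0.0, 0.001, -1.0]]
force: [-3.7, -2.5, 7.1]
opening: 0.329
```

Call:
servo_tool:
  targets:
    - [[0, 0, 0.0003], [0, 0, -0.05]]
    - [[0, 0, 0.0003], [0, 0, -0.1]]
    - [[0, 0, 0.0003], [0, 0, -0.15]]
    - [[0, 0, 0.0003], [0, 0, -0.2]]
    - [[0, 0, 0.0003], [0, 0, -0.25]]
    - [[0, 0, 0.0003], [0, 0, -0.3]]
    - [[0, 0, 0.0003], [0, 0, -0.3]]

```text
time_s: 4.82
position: [0.5433, 0.0323, 0.0982]
tcp_rot: [[0.784, -0.62, -0.001], [-0.62, -0.784, -0.001], [-0.001, 0.001, -1.0]]
force: [-3.9, -2.4, 8.7]
opening: 0.331
```

Call:
servo_tool:
  targets:
    - [[0, 0, 0], [0, 0, -0.05]]
    - [[0, 0, 0], [0, 0, -0.1]]
    - [[0, 0, 0], [0, 0, -0.15]]
    - [[0, 0, 0], [0, 0, -0.2]]
    - [[0, 0, 0], [0, 0, -0.25]]
    - [[0, 0, 0], [0, 0, -0.25]]

```text
time_s: 5.58
position: [0.5435, 0.0323, 0.0982]
tcp_rot: [[0.913, -0.407, -0.001], [-0.407, -0.913, -0.001], [-0.001, 0.001, -1.0]]
force: [-2.4, -1.8, 8.8]
opening: 0.327
```

Call:
servo_tool:
  targets:
    - [[0, 0, 0], [0, 0, -0.05]]
    - [[0, 0, 0], [0, 0, -0.1]]
    - [[0, 0, 0], [0, 0, -0.15]]
    - [[0, 0, 0], [0, 0, -0.2]]
    - [[0, 0, 0], [0, 0, -0.25]]
    - [[0, 0, 0], [0, 0, -0.25]]

```text
time_s: 6.32
position: [0.5434, 0.0325, 0.0981]
tcp_rot: [[0.986, -0.169, -0.001], [-0.169, -0.986, -0.0], [-0.001, 0.0, -1.0]]
force: [-4.6, -1.9, 8.2]
opening: 0.326
```

Call:
servo_tool:
  targets:
    - [[0, 0, 0.0002], [0, 0, -0.05]]
    - [[0, 0, 0.0002], [0, 0, -0.1]]
    - [[0, 0, 0.0002], [0, 0, -0.15]]
    - [[0, 0, 0.0002], [0, 0, -0.2]]
    - [[0, 0, 0.0002], [0, 0, -0.2]]

```text
time_s: 6.95
position: [0.5435, 0.0324, 0.0976]
tcp_rot: [[1.0, 0.03, -0.001], [0.03, -1.0, -0.0], [-0.001, 0.0, -1.0]]
force: [-3.1, -2.4, 6.0]
opening: 0.332
```

Call:
servo_tool:
  targets:
    - [[0, 0, 0], [0, 0, -0.05]]
    - [[0, 0, 0], [0, 0, -0.1]]
    - [[0, 0, 0], [0, 0, -0.15]]
    - [[0, 0, 0], [0, 0, -0.2]]
    - [[0, 0, 0], [0, 0, -0.2]]

```text
time_s: 7.58
position: [0.5436, 0.0324, 0.0975]
tcp_rot: [[0.974, 0.228, -0.001], [0.228, -0.974, -0.0], [-0.001, 0.0, -1.0]]
force: [-3.2, -1.6, 5.0]
opening: 0.331
```

Call:
servo_tool:
  targets:
    - [[0, 0, 0.0005], [0, 0, 0]]
    - [[0, 0, 0.001], [0, 0, 0]]
    - [[0, 0, 0.001], [0, 0, 0]]

```text
time_s: 7.95
position: [0.5435, 0.0324, 0.0965]
tcp_rot: [[0.974, 0.228, -0.001], [0.228, -0.974, -0.0], [-0.001, 0.0, -1.0]]
force: [-3.3, -1.4, 5.0]
opening: 0.326
```

Call:
servo_tool:
  targets:
    - [[0, 0, 0.0005], [0, 0, 0]]
    - [[0, 0, 0.001], [0, 0, 0]]
    - [[0, 0, 0.0015], [0, 0, 0]]
    - [[0, 0, 0.002], [0, 0, 0]]
    - [[0, 0, 0.0025], [0, 0, 0]]
    - [[0, 0, 0.003], [0, 0, 0]]
    - [[0, 0, 0.0035], [0, 0, 0]]
    - [[0, 0, 0.0035], [0, 0, 0]]

```text
time_s: 8.95
position: [0.5435, 0.0324, 0.093]
tcp_rot: [[0.974, 0.228, -0.001], [0.228, -0.974, -0.0], [-0.001, 0.0, -1.0]]
force: [-3.1, -1.8, 5.4]
opening: 0.325
```

Call:
servo_tool:
  targets:
    - [[0, 0, 0.0005], [0, 0, 0]]
    - [[0, 0, 0.001], [0, 0, 0]]
    - [[0, 0, 0.001], [0, 0, 0]]

```text
time_s: 9.32
position: [0.5435, 0.0324, 0.0923]
tcp_rot: [[0.974, 0.228, -0.001], [0.228, -0.974, -0.0], [-0.001, 0.0, -1.0]]
force: [-2.8, -1.9, 7.9]
opening: 0.327
```

Call:
servo_tool:
  targets:
    - [[0, 0, 0.0005], [0, 0, 0]]
    - [[0, 0, 0.0008], [0, 0, 0]]
    - [[0, 0, 0.0008], [0, 0, 0]]

```text
time_s: 9.7
position: [0.5436, 0.0324, 0.0922]
tcp_rot: [[0.974, 0.228, -0.0], [0.228, -0.974, -0.0], [-0.0, 0.0, -1.0]]
force: [-4.3, -1.8, 12.6]
opening: 0.329
```

Run:
```python
from h import *
s=telemetry.read_state();print(s['joint_positions'],s['position'],s['force'])
p,K,X=cap('side','side2.png')
cv2.imwrite('pics/crop2.png',cv2.resize(p[205:305,210:320],(550,500),interpolation=cv2.INTER_CUBIC))
```

```text
[-8.33349815e+00  3.50310457e+01  1.00060990e+02 -3.25705055e-02
  4.49281793e+01  6.84949699e+01] [0.54357495 0.03243699 0.09224717] [-4.34072407 -1.77468601 12.56403856]
```

View pics/crop2.png

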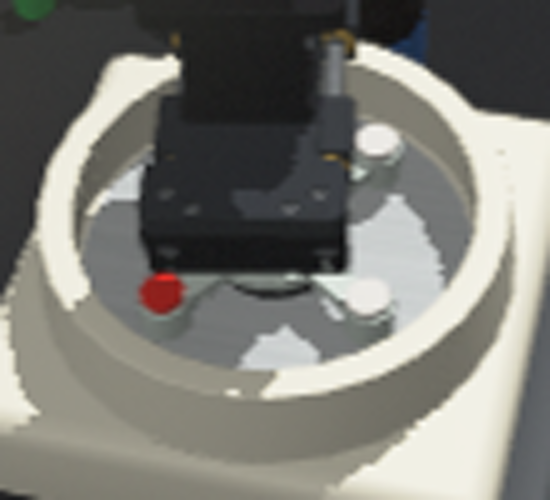

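Red cap now at crop (162,293): the rotor turned with the knob. It sank 6.5 mm to a hard stop, so it is home. I'll ease the press, then turn it about 220° in the same direction.

Call:
servo_tool:
  targets:
    - [[0, 0, -0.0005], [0, 0, 0]]
    - [[0, 0, -0.001], [0, 0, -0.03]]
    - [[0, 0, -0.001], [0, 0, -0.1]]
    - [[0, 0, -0.001], [0, 0, -0.2]]
    - [[0, 0, -0.001], [0, 0, -0.3]]
    - [[0, 0, -0.001], [0, 0, -0.4]]
    - [[0, 0, -0.001], [0, 0, -0.5]]
    - [[0, 0, -0.001], [0, 0, -0.6]]
    - [[0, 0, -0.001], [0, 0, -0.6]]

```text
time_s: 10.88
position: [0.5428, 0.0329, 0.0923]
tcp_rot: [[0.675, 0.738, -0.002], [0.738, -0.675, 0.001], [-0.001, -0.002, -1.0]]
force: [-4.1, -0.8, 6.9]
opening: 0.326
```

Call:
servo_tool:
  targets:
    - [[0, 0, 0], [0, 0, -0.13]]
    - [[0, 0, 0], [0, 0, -0.26]]
    - [[0, 0, 0], [0, 0, -0.39]]
    - [[0, 0, 0], [0, 0, -0.52]]
    - [[0, 0, 0], [0, 0, -0.65]]
    - [[0, 0, 0], [0, 0, -0.78]]
    - [[0, 0, 0], [0, 0, -0.91]]
    - [[0, 0, 0], [0, 0, -1.04]]
    - [[0, 0, 0], [0, 0, -1.17]]
    - [[0, 0, 0], [0, 0, -1.3]]
    - [[0, 0, 0], [0, 0, -1.43]]
    - [[0, 0, 0], [0, 0, -1.56]]

```text
time_s: 12.38
position: [0.5432, 0.0321, 0.0923]
tcp_rot: [[-0.734, 0.68, -0.002], [0.68, 0.734, -0.001], [0.001, -0.002, -1.0]]
force: [-4.8, -3.4, 7.1]
opening: 0.33
```

Call:
servo_tool:
  targets:
    - [[0, 0, 0], [0, 0, -0.13]]
    - [[0, 0, 0], [0, 0, -0.26]]
    - [[0, 0, 0], [0, 0, -0.39]]
    - [[0, 0, 0], [0, 0, -0.52]]
    - [[0, 0, 0], [0, 0, -0.65]]
    - [[0, 0, 0], [0, 0, -0.78]]
    - [[0, 0, 0], [0, 0, -0.91]]
    - [[0, 0, 0], [0, 0, -1.04]]
    - [[0, 0, 0], [0, 0, -1.17]]
    - [[0, 0, 0], [0, 0, -1.3]]
    - [[0, 0, 0], [0, 0, -1.43]]
    - [[0, 0, 0], [0, 0, -1.56]]

```text
time_s: 13.88
position: [0.5423, 0.0326, 0.0923]
tcp_rot: [[-0.688, -0.726, -0.003], [-0.726, 0.688, 0.0], [0.002, 0.003, -1.0]]
force: [-5.4, -1.7, 9.0]
opening: 0.331
```

Call:
servo_tool:
  targets:
    - [[0, 0, 0], [0, 0, 0]]
    - [[0, 0, 0], [0, 0, 0]]

```text
time_s: 14.12
position: [0.5424, 0.0326, 0.0923]
tcp_rot: [[-0.691, -0.723, -0.003], [-0.723, 0.691, 0.0], [0.002, 0.002, -1.0]]
force: [-5.2, -2.2, 9.2]
opening: 0.326
```

Run:
```python
from h import *
s=telemetry.read_state();print(s['joint_positions'],s['position'],s['force'],s['moment'])
p,K,X=cap('side','side3.png')
f=np.load('scene0.npz');q,K2,E2=cap('scene','scene3.png')
r=lambda i:cv2.resize(i,(396,360),interpolation=cv2.INTER_CUBIC)
cv2.imwrite('pics/crop3.png',np.hstack([r(q[195:295,270:380]),r(p[205:305,210:320])]))
```

```text
[-8.33925878e+00  3.50096410e+01  1.00109349e+02 -3.35810364e-02
  4.50596521e+01 -1.44644673e+02] [0.54239729 0.0325513  0.09228266] [-5.19579465 -2.22394345  9.19545479] [-0.17558785  0.72498582 -0.0701176 ]
```

View pics/crop3.png

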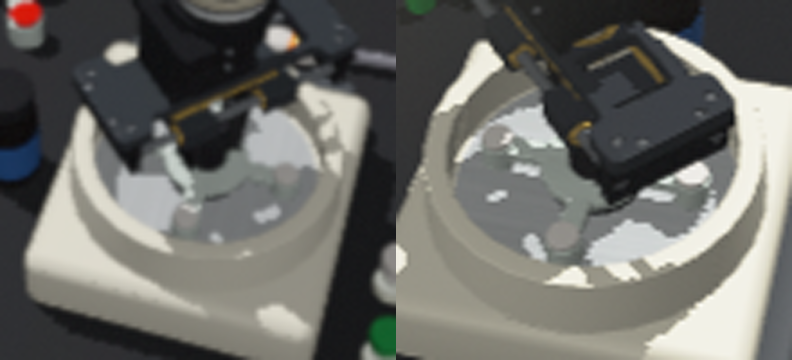

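Call:
servo_tool:
  targets:
    - [[0, 0, -0.0005], [0, 0, 0]]
    - [[0, 0, -0.0005], [0, 0, 0]]
    - [[0, 0, -0.0005], [0, 0, 0]]
    - [[0, 0, -0.004], [0, 0, 0]]
    - [[0, 0, -0.012], [0, 0, 0]]
    - [[0, 0, -0.012], [0, 0, 0]]
  gripper: 0.05

```text
time_s: 14.98
position: [0.5448, 0.0324, 0.1046]
tcp_rot: [[-0.691, -0.723, 0.002], [-0.723, 0.691, -0.0], [-0.001, -0.002, -1.0]]
force: [0.5, 1.0, -0.4]
opening: 0.574
```

Call:
servo_tool:
  targets:
    - [[0, 0, 0], [0, 0, 0.18]]
    - [[0, 0, 0], [0, 0, 0.36]]
    - [[0, 0, 0], [0, 0, 0.54]]
    - [[0, 0, 0], [0, 0, 0.72]]
    - [[0, 0, 0], [0, 0, 0.9]]
    - [[0, 0, 0], [0, 0, 1.08]]
    - [[0, 0, 0], [0, 0, 1.26]]
    - [[0, 0, 0], [0, 0, 1.44]]
    - [[0, 0, 0], [0, 0, 1.62]]
    - [[0, 0, 0], [0, 0, 1.8]]
    - [[0, 0, 0], [0, 0, 1.98]]
    - [[0, 0, 0], [0, 0, 2.16]]

```text
time_s: 16.48
position: [0.5441, 0.0325, 0.1039]
tcp_rot: [[-0.211, 0.977, 0.0], [0.977, 0.211, -0.0], [-0.0, 0.0, -1.0]]
force: [0.2, 0.6, -0.4]
opening: 0.578
```

Call:
servo_tool:
  targets:
    - [[0, 0, 0], [0, 0, 0.18]]
    - [[0, 0, 0], [0, 0, 0.36]]
    - [[0, 0, 0], [0, 0, 0.54]]
    - [[0, 0, 0], [0, 0, 0.72]]
    - [[0, 0, 0], [0, 0, 0.9]]
    - [[0, 0, 0], [0, 0, 1.08]]
    - [[0, 0, 0], [0, 0, 1.26]]
    - [[0, 0, 0], [0, 0, 1.44]]
    - [[0, 0, 0], [0, 0, 1.62]]
    - [[0, 0, 0], [0, 0, 1.8]]
    - [[0, 0, 0], [0, 0, 1.98]]
    - [[0, 0, 0], [0, 0, 2.16]]

```text
time_s: 17.98
position: [0.5441, 0.0325, 0.1039]
tcp_rot: [[0.93, -0.367, 0.0], [-0.367, -0.93, 0.0], [0.0, -0.0, -1.0]]
force: [0.5, 0.2, -0.7]
opening: 0.57
```

Call:
servo_tool:
  targets:
    - [[0, 0, 0], [0, 0, 0]]
    - [[0, 0, 0], [0, 0, 0]]

```text
time_s: 18.23
position: [0.544, 0.0325, 0.1038]
tcp_rot: [[0.933, -0.359, 0.0], [-0.359, -0.933, -0.0], [0.0, -0.0, -1.0]]
force: [-0.4, -0.2, -0.0]
opening: 0.573
```

Run:
```python
from h import *
s=telemetry.read_state();print(s['joint_positions'],s['position'],s['force'],s['moment'],np.array(s['tcp_rot']).round(3))
p,K,X=cap('wrist');np.savez('w4.npz',K=K,E=X); cv2.imwrite('pics/w4.png',cv2.resize(p,(784,588),interpolation=cv2.INTER_CUBIC))
print(proj(K,X,(.5435,.032,.117))*1.4)
```

```text
[-8.32893635e+00  3.39532445e+01  9.96209005e+01  1.05199422e-03
  4.64190207e+01  1.02732933e+02] [0.54402749 0.03254168 0.1038208 ] [-0.44635037 -0.18897708 -0.04894888] [ 0.07460933 -0.0292595  -0.00688795] [[ 0.933 -0.359  0.   ]
 [-0.359 -0.933 -0.   ]
 [ 0.    -0.    -1.   ]]
[398.98612196 393.94509639]
```

View pics/w4.png

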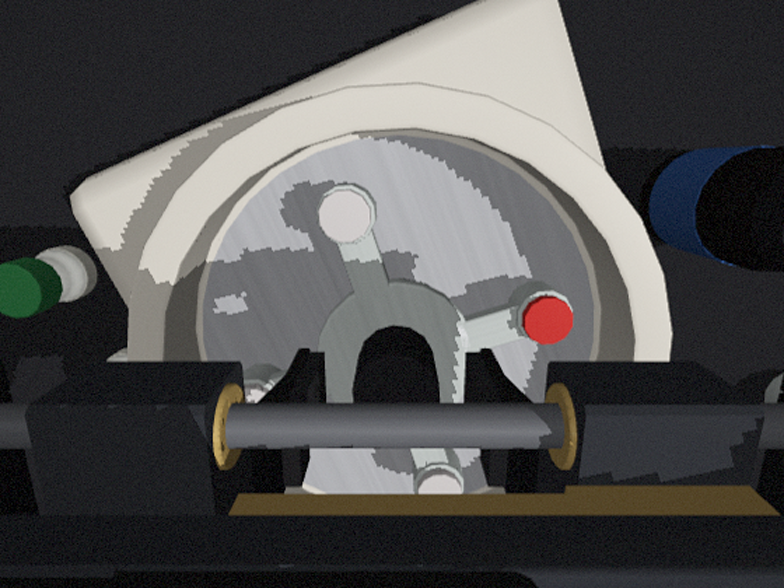

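The red cap is at (548,320), a white cap at (347,214), and the knob is between the fingers. I'll check the cap height (the chord between the two caps must be 84.9 mm) and the yaw.

Run:
```python
from h import *
f=np.load('w4.npz')
for z in(.092,.0985):
    a,b=[ray(f['K'],f['E'],u/1.4,v/1.4,z) for u,v in[(548,320),(347,214)]]
    print(z,np.linalg.norm(a-b),np.degrees(np.arctan2(*(a-[.5435,.032,z])[[1,0]])),np.linalg.norm(a[:2]-[.5435,.032]),np.linalg.norm(b[:2]-[.5435,.032]))
```

```text
0.092 0.08412195440715786 -93.2937647824998 0.058852365202397346 0.060139019716557315
0.0985 0.08099505422596576 -90.62389406468846 0.05752504192245813 0.06058883610565283
```

Call:
servo_tool:
  targets:
    - [[0, 0, 0.004], [0, 0, 0]]
    - [[0, 0, 0.008], [0, 0, 0]]
    - [[0, 0, 0.0105], [0, 0, 0]]
    - [[0, 0, 0.0105], [0, 0, 0]]

```text
time_s: 18.77
position: [0.5438, 0.0325, 0.0929]
tcp_rot: [[0.932, -0.362, -0.001], [-0.362, -0.932, 0.0], [-0.001, 0.0, -1.0]]
force: [-0.7, -0.1, -0.1]
opening: 0.575
```

Call:
servo_tool:
  targets:
    - [[0, 0, 0], [0, 0, 0]]
    - [[0, 0, 0], [0, 0, 0]]
    - [[0, 0, 0], [0, 0, 0]]
    - [[0, 0, 0], [0, 0, 0]]
  gripper: 0.026

```text
time_s: 19.27
position: [0.544, 0.0322, 0.0934]
tcp_rot: [[0.932, -0.362, -0.0], [-0.362, -0.932, -0.001], [0.0, 0.001, -1.0]]
force: [-0.5, -2.2, 1.4]
opening: 0.339
```

The caps fit home height (84.1 mm chord at z = 0.092). Now I'll turn a further ~240° in the same direction.

Call:
servo_tool:
  targets:
    - [[0, 0, 0], [0, 0, -0.06]]
    - [[0, 0, 0], [0, 0, -0.19]]
    - [[0, 0, 0], [0, 0, -0.32]]
    - [[0, 0, 0], [0, 0, -0.45]]
    - [[0, 0, 0], [0, 0, -0.58]]
    - [[0, 0, 0], [0, 0, -0.71]]
    - [[0, 0, 0], [0, 0, -0.84]]
    - [[0, 0, 0], [0, 0, -0.97]]
    - [[0, 0, 0], [0, 0, -1.1]]
    - [[0, 0, 0], [0, 0, -1.23]]
    - [[0, 0, 0], [0, 0, -1.36]]
    - [[0, 0, 0], [0, 0, -1.5]]

```text
time_s: 20.78
position: [0.5429, 0.0329, 0.0934]
tcp_rot: [[0.423, 0.906, -0.002], [0.906, -0.423, 0.001], [-0.0, -0.002, -1.0]]
force: [-1.6, 1.1, 2.5]
opening: 0.337
```

Call:
servo_tool:
  targets:
    - [[0, 0, 0], [0, 0, -0.13]]
    - [[0, 0, 0], [0, 0, -0.26]]
    - [[0, 0, 0], [0, 0, -0.39]]
    - [[0, 0, 0], [0, 0, -0.52]]
    - [[0, 0, 0], [0, 0, -0.65]]
    - [[0, 0, 0], [0, 0, -0.78]]
    - [[0, 0, 0], [0, 0, -0.91]]
    - [[0, 0, 0], [0, 0, -1.04]]
    - [[0, 0, 0], [0, 0, -1.17]]
    - [[0, 0, 0], [0, 0, -1.3]]
    - [[0, 0, 0], [0, 0, -1.43]]
    - [[0, 0, 0], [0, 0, -1.56]]

```text
time_s: 22.28
position: [0.5414, 0.0328, 0.0933]
tcp_rot: [[-0.901, 0.433, -0.005], [0.433, 0.902, 0.001], [0.005, -0.002, -1.0]]
force: [-4.5, -1.7, 5.5]
opening: 0.339
```

Call:
servo_tool:
  targets:
    - [[0, 0, 0], [0, 0, -0.13]]
    - [[0, 0, 0], [0, 0, -0.26]]
    - [[0, 0, 0], [0, 0, -0.39]]
    - [[0, 0, 0], [0, 0, -0.52]]
    - [[0, 0, 0], [0, 0, -0.65]]
    - [[0, 0, 0], [0, 0, -0.78]]
    - [[0, 0, 0], [0, 0, -0.91]]
    - [[0, 0, 0], [0, 0, -1.04]]
    - [[0, 0, 0], [0, 0, -1.15]]
    - [[0, 0, 0], [0, 0, -1.2]]
    - [[0, 0, 0], [0, 0, -1.2]]

```text
time_s: 23.65
position: [0.5413, 0.0315, 0.0934]
tcp_rot: [[-0.732, -0.681, -0.006], [-0.681, 0.732, -0.002], [0.005, 0.003, -1.0]]
force: [-5.4, -5.9, 6.2]
opening: 0.344
```

Call:
servo_tool:
  targets:
    - [[0, 0, 0], [0, 0, 0]]
    - [[0, 0, 0], [0, 0, 0]]
    - [[0, 0, 0], [0, 0, 0]]
  gripper: 0.05

```text
time_s: 24.02
position: [0.5444, 0.0327, 0.0933]
tcp_rot: [[-0.733, -0.68, 0.001], [-0.68, 0.733, 0.0], [-0.001, -0.0, -1.0]]
force: [0.1, 0.2, -0.9]
opening: 0.547
```

Call:
servo_tool:
  targets:
    - [[0, 0, -0.01], [0, 0, 0]]
    - [[0, 0, -0.04], [0, 0, 0]]
    - [[0, 0, -0.08], [0, 0, 0]]
    - [[0, 0, -0.12], [0, 0, 0]]
    - [[0, 0, -0.15], [0, 0, 0]]
    - [[0, 0, -0.15], [0, 0, 0]]
    - [[0, 0, -0.15], [0, 0, 0]]

```text
time_s: 24.9
position: [0.5433, 0.0327, 0.2427]
tcp_rot: [[-0.733, -0.68, -0.001], [-0.68, 0.733, 0.0], [0.001, 0.001, -1.0]]
force: [0.4, 0.2, -0.8]
opening: 0.571
```

Run:
```python
from h import *
s=telemetry.read_state();print(s['joint_positions'],s['position'],s['force'])
p,K,X=cap('wrist');np.savez('w5.npz',K=K,E=X); cv2.imwrite('pics/w5.png',cv2.resize(p,(784,588),interpolation=cv2.INTER_CUBIC))
```

```text
[-8.32306892e+00  2.26310154e+01  9.23325096e+01  5.91557132e-03
  6.51077702e+01 -1.41199636e+02] [0.54329045 0.03272954 0.24270951] [ 0.41011898  0.24800917 -0.7598038 ]
```

View pics/w5.png

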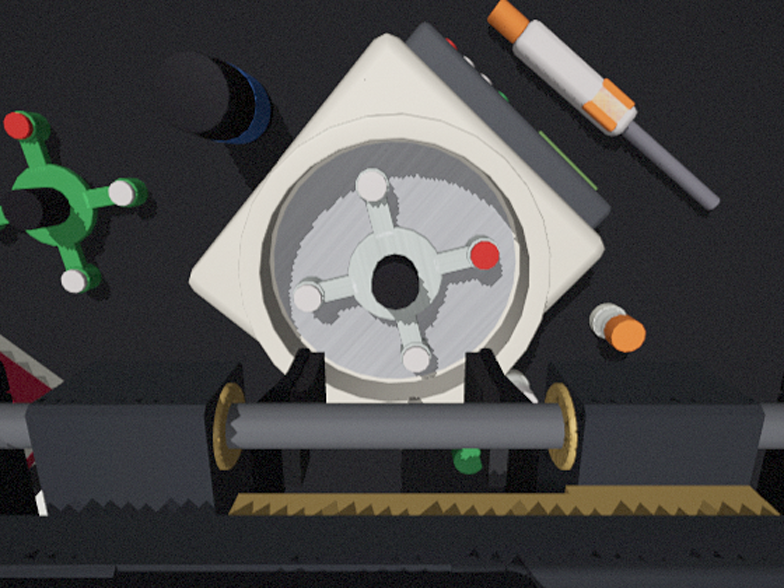

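The red cap is at (485,255), white caps at (372,184), (308,297) and (416,358). The rotor is free and the gripper clear.

Run:
```python
from h import *
f=np.load('w5.npz')
for z in(.092,.0985):
    c=[ray(f['K'],f['E'],u/1.4,v/1.4,z) for u,v in[(485,255),(372,184),(308,297),(416,358)]]
    m=np.mean(c,0);print(z,m.round(4),[np.linalg.norm(a-m).round(4) for a in c],np.degrees(np.arctan2(*(c[0]-m)[[1,0]])))
```

```text
0.092 [0.5421 0.0326 0.092 ] [np.float64(0.0598), np.float64(0.0605), np.float64(0.0597), np.float64(0.0598)] 146.25236236326074
0.0985 [0.541  0.0315 0.0985] [np.float64(0.0586), np.float64(0.0592), np.float64(0.0585), np.float64(0.0585)] 146.25236236326072
```

```bash
python3 -c "
from h import *
print(order.hand_in(),telemetry.read_state()['time_s'])"
```

```text
the job is handed in; nothing more can be done
the job is handed in; nothing more can be done
```

The rotor is seated and has been turned about 450° anticlockwise since then. It is at rest with the gripper 150 mm clear above it. I handed the job in at about 25 s on the robot's clock.

- **Seating:** I gripped the knob and turned the rotor anticlockwise under a light press of about 5–9 N. It started to sink after about 57°, and I pressed at 69°. It went down 6.5 mm at about 5 N onto a hard stop. The most I read was 12.6 N, in one brief check press, with sideways force at about 8 N or less throughout.
- **Turning:** I turned it 213° with the first grip. I then released it, turned the empty gripper back and regripped for another 240°. Even after taking off 20° of play, the spindle should have turned well over one full turn.
- **Final check:** In the last wrist image the four caps sit 60 mm from the axis when taken at home height. At the starting height they would come out at 58.5 mm, so the rotor still looks fully down. The red cap's yaw of 146° matches a 240° second turn.
- **Not measured:** I did not read the spindle's own angle. I also did not check each bystander, though nothing touched them and those in the last view looked undisturbed.

No check failed. The only disagreement was in the first position estimates, where the scene and side cameras differed by about 6 mm. The wrist camera settled it.

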